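# Lock in the check cartridge and hold the hood at its index

## Robot

A 7-joint arm with a two-finger parallel gripper is mounted at the origin on the work surface. World frame = base frame: x ahead of the robot, y to its left, z up, the work surface at z = 0. Lengths are in mm, angles in rad, forces in N, time in s.
With the tool pointing down it reaches from about 400 to 875 mm from the base axis. Payload 4.4 kg.
Tool frame: the origin (TCP) lies midway between the tips of the shut fingers; the grasp point (between the pads) lies 19 mm behind it; z points along the fingers, y is the line along which they close (so a half turn about z gives the same grasp; the last joint's range is limited). The gripper opens to 85 mm and grips with 20 to 120 N. Pads are 22 mm wide; open, the fingers measure 114 mm over their backs; the gripper's body (76 mm by 85 mm) begins 54 mm behind the grasp point. The pads swing forward as they close: fully open they stand 13 mm farther back than shut.
Start: joints at [1.064, 0.628, 0.038, 1.517, -0.027, 0.996, -0.02], TCP at [277.359, -587.869, 231.313] pointing down, gripper open.
Joint ranges: [-3.06, 3.06], [-0.37, 2.12], [-1.25, 1.32], [0.18, 2.47], [-1.1, 4.24], [0.23, 1.98], [-2.94, 2.94]. Speed limits (rad/s): [2.57, 2.57, 3.14, 3.14, 3.14, 3.14, 3.14].

## Interface

Orientations are given as [roll, pitch, yaw] about the fixed x, y, z axes, in that order (R = Rz(yaw) Ry(pitch) Rx(roll)).
In Python, from cell import telemetry, eyes, ctrl, finder gives the robot as it stands.
- The arm moves only by the tool move_arm, never from a script. Its argument "steps" is a list of rows, each a list of 7 numbers: the turn, a rotation vector about the world's x, y, z in degrees, then the shift along the world's x, y, z in m, then the finger opening in m, from 0 to 0.0854. A call has 1 to 5 rows; each row shifts and turns the commanded pose from where the row before left it; what a row does not reach is not made up. A row lasts 1/10 s, in which the tool goes at most 50 mm and 8.59 degrees, less where a joint would pass 70% of its speed; a pose out of reach is approached as far as the arm can. A call with a gripper value outside its range is refused whole. The fingers move at their own pace and stop on an object; the grip force is fixed at half the most. Time passes only in rows, so rows that do not move let the fingers close. It gives the time, the measured TCP pose, the force, the opening and the grip force at its end, in the units of the state.
- telemetry.read_state(): the state, without advancing time (a new reading comes with each control period).
- eyes.get_image(name): name is "scene" or "top" or "wrist"; returns (picture, depth): 384x512x3 uint8, blue, green, red; 384x512 float32, mm along the optical axis (not along the pixel's ray), 0 where there is no reading.
- eyes.calibration(name): a dict with "fx", "fy", "cx", "cy" (pixels), "position" and "attitude" of the camera in the world. Camera axes: x right, y down, z forward; pixel columns grow to the right and rows downward; lengths in mm; the calibration is good to about 2 mm. A picture is of the moment at which its call begins: read the wrist's pose just before it. calibration takes no time and is no camera call; for the wrist camera it gives the pose at the moment of the call.
- ctrl.finish_job(): hands the job in; it is judged then, once.
Trained networks look in the newest picture that a camera, given by its name, has taken for a name from the list of things; names that differ only in an ending like _2 or _b are one class to them, and where a whole thing is asked for, a point or a joint stands for the part that bears it (a point fixed in the world has none). Each returns a list of dicts, best first, with "confidence" (0 to 1); they miss things now and then, are a little off and sometimes report something else, mostly with a low value. They report only what shows in the picture. A call takes as long as a camera call.
- finder.boxes_of(camera, name): "location" ([x, y, z] in mm, in the coordinates of the camera as it stood for that picture, good to about 4 mm: the middle of the surface that is visible of it).
- finder.cut_out(camera, name): "mask" (384x512 bool, what is visible of it).
- finder.pinpoint(camera, name): "location" ([x, y, z] in mm, in the coordinates of the camera as it stood for that picture, good to about 4 mm: a listed point, or the origin of a listed thing).
The state is a dict: "clock": time; "qpos": joint angles; "qd": joint speeds; "tau": joint torques, N m; "eef_pos": TCP position; "tool_rot": TCP orientation; "force": force on the tool from outside, world axes, zero at the start; "torque": the same for the moment, N m; "width": finger opening in mm; "gripper_force": force on a finger pad.
Only numpy, scipy, OpenCV 4.12 (cv2) and the standard library are available. Lean on these libraries where they do the work, as an engineer would, in place of code of your own. Each camera call takes 0.05 s, during which the arm holds its last target. There are 200 camera calls.

## Task

Get the moisture analyser ready for its temperature check: stand the slim rectangular metal cartridge in the rectangular pocket of the analyser's console, fully home, let go of it, and swing the clamp lever shut over it while the hood is still down. Then take the hood by its bar handle, lift it against its spring until its lower rim lies along the steel index blade at its side, and finish while holding it steadily there: the hood must be held by the fingers at the end, not let go. Do not push the index blade out of its setting, and leave the wide block, the round cell, the flask, the beaker, the jar and the dish where they stand.

Things in the scene. Friction and masses are not known exactly. Their poses are not given: they have to be found in the camera images.
- cartridge_mid (a point): Centre (half-way up) of the loose cartridge: a bare aluminium block with a thin dark band, 36 mm along its x, 24 mm along its y, 56 mm tall (z up), 60 to 125 g. It starts upright on the table to the left of the analyser. Either way round fits the pocket.
- pocket (a point): Centre of the mouth of the rectangular pocket in the analyser's left (+y) console, level with the console's top, 80 mm above the table. Axes: x from the analyser's front to its back, y to its left, z up. Pocket 38.5 mm along x, 26.5 mm along y, 26 mm deep. The seated cartridge stands 30 mm out, its centre 2 mm above this point. The hood's left side is 70 mm away towards -y.
- clamp (a joint): Angle of the flat steel clamp lever about its upright pivot (rad). 0 is fully shut (a stop): the arm lies towards -x over the pocket. It starts open at 1.1 to 1.5, its arm to the left (+y). Shutting it turns it anticlockwise seen from above. Light friction, no spring: it stays where left. Arm 12 mm wide, 8 mm thick, underside 32 mm above the console, 2 mm over a seated cartridge.
- clamp_knob (a point): Point on the axis of the clamp lever's upright round black knob (16 mm diameter, 36 mm tall), 10 mm below its top, 26 mm above the arm's top face, 66 mm above the console, 125 mm from the pivot's axis. The pivot (a hub of 22 mm diameter, 42 mm above the console) is 80 mm from the pocket's centre towards the analyser's +x. The point turns with the lever.
- hood (a joint): Opening angle of the analyser's hood (rad), 0 shut, growing as its front edge rises; stop at 1.3. A spring and its weight press it shut and no catch keeps it up, so it falls shut when let go: moving the bar along its arc takes about 4 N at first and 5 to 6 N farther up.
- hood_bar (a point): Middle of the hood's round steel bar handle, 12 mm diameter, along the analyser's y, 108 mm free between its two posts, axis 45 mm above the hood's top; when shut 165 mm in front (-x) of the hinge axis and 105 mm above it. The hood is a hollow white box, 190 mm along x, 150 mm along y, 60 mm high, on the analyser's right-hand part. Axes turn with the hood (the analyser's when shut).
- hinge (a point): Middle of the hood's hinge axis at its back lower edge, 82 mm above the table. Axes are those of the analyser; the hinge axis is y, so the hood's front rises and goes towards +x.
- index (a joint): Angle of the index blade about the same hinge axis (rad), counted as for the hood: the hood is at its mark when hood equals index. Set somewhere from 0.38 to 0.75; a stiff friction joint keeps it there.
- index_tip (a point): Tip of the index blade, a dark steel strip 12 mm high and 4 mm thick, 212 mm from the hinge axis, with a 20 mm cross pin at its tip, 92 mm to the right (-y) of the hood's middle. The axes turn with the blade.
- wide_block: Bystander: aluminium block 52 x 42 x 56 mm (too big for the pocket). Origin at the centre of its underside.
- round_cell: Bystander: aluminium cylinder of 32 mm diameter, 56 mm tall. Origin at the centre of its underside.
- flask: Bystander: amber conical flask, 68 mm diameter, 110 mm tall. Origin at the centre of its underside.
- beaker: Bystander: glass beaker, 66 mm diameter, 85 mm tall. Origin at the centre of its underside.
- jar: Bystander: white jar, 60 mm diameter, 90 mm tall. Origin at the centre of its underside.
- dish: Bystander: flat aluminium dish, 90 mm diameter, 14 mm high. Origin at the centre of its underside.
- cartridge: The loose cartridge itself; origin at the centre of its underside.
- analyser: The moisture analyser, fixed to the table: 280 mm along x, 320 mm along y, 80 mm high without the hood. Origin on the table under the middle of its 280 mm depth, 85 mm to the right (-y) of the pocket's centre; front towards -x.

How it is judged:
By the outcome, as a careful person would: the job done as asked, in the order asked, and still so for the second after the job is handed in, while the arm keeps its last pose, push and grip.
It also fails if it takes over 69 s, if anything falls off the work surface, if the arm or the gripper's body presses on something with over 40 N, if the wrist force passes 120 N, or if a joint passes its speed limit or range.

## Working session

There is one attempt and no reset: what is moved stays moved. The work goes in short steps, Python scripts to look and compute and a tool call to move; the robot and the scene stay as the last step left them, time stands still between calls to the robot, and variables do not carry over. Pictures are saved under pics/ and viewed, at most 10 in all, crops included, and the job is handed in when it is done.

Besides the shell and the picture viewer there is one more tool, called after "Request:" as name(argument=value, ...), one argument or row to a line, values as JSON. move_arm: Moves the arm, as the interface text tells. Its arguments: {"type":"object","properties":{"steps":{"type":"array"}},"required":["steps"]}

```bash
mkdir -p pics; ls
cat > h.py <<'E'
import numpy as np, cv2
from scipy.spatial.transform import Rotation as R
from cell import telemetry, eyes, ctrl, finder
def T(c):
    a=np.array(c["attitude"],float); p=np.array(c["position"],float)
    if a.shape==(3,3): M=a
    elif a.size==4: M=R.from_quat(a).as_matrix()
    else: M=R.from_euler('xyz',a.ravel()).as_matrix()
    return M,p
def w(cam,l,c=None):
    M,p=T(c or eyes.calibration(cam)); return M@np.array(l)+p
def pts(cam,d,c=None):
    c=c or eyes.calibration(cam); v,u=np.mgrid[:384,:512]
    P=np.stack([(u-c["cx"])/c["fx"]*d,(v-c["cy"])/c["fy"]*d,d],-1); M,p=T(c); return P@M.T+p
E
python3 - <<'E'
from h import *
for cam in ("scene","top"):
    im,d=eyes.get_image(cam); cv2.imwrite(f"pics/{cam}0.png",im); np.save(f"{cam}_d.npy",d)
    c=eyes.calibration(cam); print(cam,c)
    for n in ["cartridge_mid","pocket","clamp_knob","hood_bar","hinge","index_tip","analyser","cartridge"]:
        r=finder.pinpoint(cam,n)
        print(n,[(w(cam,x["location"],c).round(0),round(x["confidence"],2)) for x in r[:2]])
print(telemetry.read_state())
E
```

```text
pics
scene {'fx': 357.23697355291915, 'fy': 357.23697355291915, 'cx': 252.2422141012892, 'cy': 188.20657543307698, 'position': array([1403.11220134,  509.71774057,  868.89692266]), 'attitude': array([-2.17202555,  0.0192161 ,  2.132426  ])}
cartridge_mid [(array([441., 394.,  32.]), 0.69)]
pocket [(array([564.,  -7.,  81.]), 0.92)]
clamp_knob [(array([628., 116., 145.]), 0.55)]
hood_bar []
hinge [(array([ 692., -156.,   83.]), 0.95), (array([723., 367.,  -1.]), 0.74)]
index_tip [(array([ 505., -245.,  193.]), 0.51), (array([603., -95.,  -3.]), 0.17)]
analyser [(array([602., -90.,  -2.]), 0.98)]
cartridge [(array([442., 390.,  -0.]), 0.66), (array([ 507., -245.,  191.]), 0.25)]
top {'fx': 491.30550120962926, 'fy': 491.30550120962926, 'cx': 264.1787097978437, 'cy': 187.73878266360532, 'position': array([ 322.20207189,  -65.33652403, 1878.17062176]), 'attitude': array([-3.03832777, -0.00557123, -1.57175246])}
cartridge_mid [(array([448., 389.,  28.]), 0.64), (array([472., 263.,   1.]), 0.37)]
pocket [(array([564.,  -9.,  77.]), 0.82), (array([ 464., -478.,   -2.]), 0.54)]
clamp_knob [(a
[... 285 characters left out ...]
-1.]), 0.49)]
{'clock': 0.9, 'qpos': array([ 1.06420379,  0.62838212,  0.03850062,  1.51739112, -0.02702625,
        0.99631556, -0.02002767]), 'qd': array([ 0.00057768,  0.00065943,  0.00138013, -0.00062305, -0.00041349,
       -0.00047393, -0.0002321 ]), 'tau': array([ 3.82597154e-04, -5.63258064e+01,  1.22570548e+00, -1.93779677e+01,
        1.09505854e-02,  1.47565490e-03,  1.05556038e-05]), 'eef_pos': array([ 277.36441967, -587.86763119,  231.32786811]), 'tool_rot': array([ 3.14157173e+00, -5.93825002e-05,  4.40725299e-01]), 'force': array([-1.00207907, -0.2119594 , -0.29397268]), 'torque': array([-0.01274517, -0.05371032, -0.05025698]), 'gripper_force': 0.0, 'width': 85.44582004776119}
```

View pics/scene0.png

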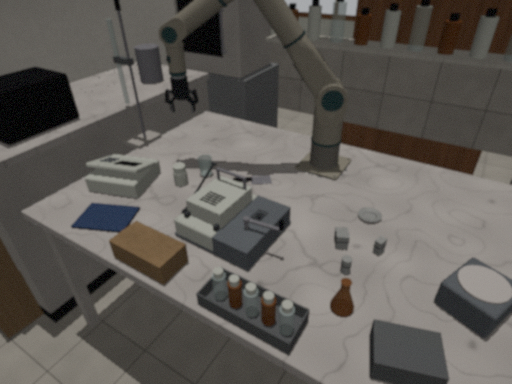

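View pics/top0.png

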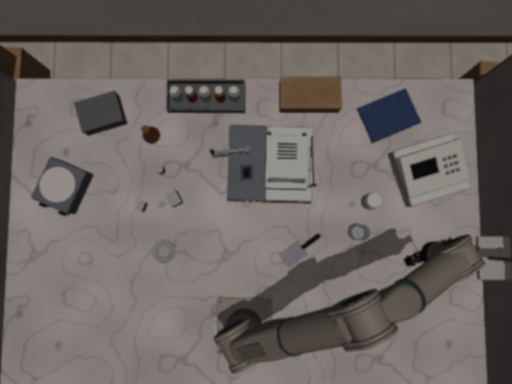

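Run:
```python
from h import *
for cam in ("top","scene"):
    im,d=eyes.get_image(cam); c=eyes.calibration(cam); P=pts(cam,d,c)
    for n in ["cartridge","wide_block","round_cell","hood_bar","clamp_knob","analyser"]:
        for r in finder.cut_out(cam,n)[:2]:
            m=r["mask"]&(d>0); Q=P[m]
            if len(Q)<5: continue
            if n in("cartridge","wide_block","round_cell"):
                t=Q[Q[:,2]>48]
                if len(t)>5:
                    (cx,cy),(a,b),th=cv2.minAreaRect(t[:,:2].astype(np.float32)); print(cam,n,round(r["confidence"],2),len(t),(round(cx),round(cy)),(round(a),round(b)),round(th,1),t[:,2].mean().round())
            else: print(cam,n,round(r["confidence"],2),len(Q),Q.min(0).round(),Q.max(0).round())
    if cam=="top":
      # hood top plane & console orientation: heights 130..150 in analyser
      q=P[(P[...,2]>70)&(P[...,2]<90)&(P[...,0]>400)&(P[...,1]<150)&(P[...,1]>-320)&(d>0)]
      print("console",len(q),cv2.minAreaRect(q[:,:2].astype(np.float32)))
      q=P[(P[...,2]>130)&(P[...,2]<150)&(P[...,0]>400)&(P[...,1]<-50)&(P[...,1]>-320)&(d>0)]
      print("hoodtop",len(q),cv2.minAreaRect(q[:,:2].astype(np.float32)))
```

```text
top cartridge 0.68 60 (445, 385) (25, 35) 74.9 56.0
top wide_block 0.58 155 (474, 263) (53, 43) 27.4 56.0
top wide_block 0.36 57 (445, 384) (23, 34) 74.9 56.0
top hood_bar 0.94 2279 [ 500. -238.   74.] [693. -79. 203.]
top clamp_knob 0.59 66 [629. -17. 110.] [649. 110. 154.]
top analyser 0.95 6517 [ 459. -272.   -7.] [759. 114. 203.]
console 5308 ((694.8240966796875, -86.33837890625), (470.6873474121094, 469.1291809082031), 0.25762590765953064)
hoodtop 2024 ((597.5716552734375, -165.93045043945312), (168.9277801513672, 192.49264526367188), 88.98321533203125)
scene cartridge 0.76 72 (446, 390) (24, 39) 71.3 54.0
scene wide_block 0.89 148 (474, 267) (56, 42) 29.1 55.0
scene round_cell 0.76 80 (586, 324) (30, 31) 73.4 54.0
scene hood_bar 0.77 2415 [ 265. -398.   -6.] [696. -73. 194.]
scene clamp_knob 0.68 199 [587. -18.  77.] [659. 123. 154.]
scene clamp_knob 0.39 6848 [ 269. -383.   -7.] [751. 124. 194.]
scene analyser 0.96 6952 [ 269. -440.   -7.] [751. 124. 196.]
scene analyser 0.55 197 [424. 373.  -1.] [468. 406.  58.]
```

The scene view shows the analyser at about (235,215), the hood white with its bar at about (235,180), the clamp lever open at (265,228), the cartridge at (380,246), the wide block at (341,236) and the round cell at (346,265). The top view agrees: pocket (246,172), knob (213,152), cartridge (142,206). The heights and sizes check out, so I'll move over the analyser for a wrist look.

Request:
move_arm(
  steps=[
    [0,0,-3.5,0.019,0.044,0.014,0.085],
    [0,0,-3.5,0.019,0.044,0.014,0.085],
    [0,0,-3.5,0.019,0.044,0.014,0.085],
    [0,0,-3.5,0.019,0.044,0.014,0.085],
    [0,0,-3.5,0.019,0.044,0.014,0.085],
  ],
)

```text
clock: 2.1
eef_pos: [372.9, -366.0, 302.0]
tool_rot: [3.141, -0.001, 0.133]
force: [1.0, 0.4, 1.1]
width: 84.7
gripper_force: 0.0
```

Request:
move_arm(
  steps=[
    [0,0,-3.5,0.019,0.044,0.014,0.085],
    [0,0,-3.5,0.019,0.044,0.014,0.085],
    [0,0,-3.5,0.019,0.044,0.014,0.085],
    [0,0,-3.5,0.019,0.044,0.014,0.085],
    [0,0,-3.5,0.019,0.044,0.014,0.085],
  ],
)

```text
clock: 2.6
eef_pos: [467.8, -146.0, 372.3]
tool_rot: [3.141, -0.001, -0.173]
force: [0.5, -1.0, -0.7]
width: 85.0
gripper_force: 0.0
```

Request:
move_arm(
  steps=[
    [0,0,-3,0.019,0.044,0.014,0.085],
    [0,0,-3,0.019,0.044,0.014,0.085],
    [0,0,0,0,0,0,0.085],
    [0,0,0,0,0,0,0.085],
  ],
)

```text
clock: 3.0
eef_pos: [505.6, -58.8, 399.4]
tool_rot: [3.141, -0.0, -0.271]
force: [-0.3, -0.5, -0.2]
width: 85.3
gripper_force: 0.0
```

```bash
cat > look.py <<'E'
from h import *
import sys
def look(names,fn,cam="wrist"):
    c=eyes.calibration(cam); im,d=eyes.get_image(cam); cv2.imwrite(f"pics/{fn}.png",im); np.save(f"{fn}_d.npy",d)
    P=pts(cam,d,c); np.save(f"{fn}_P.npy",P)
    for n in names:
        r=finder.pinpoint(cam,n); print(n,[(w(cam,x["location"],c).round(1),round(x["confidence"],2)) for x in r[:2]])
    return im,d,P,c
if __name__=="__main__": look(sys.argv[2:],sys.argv[1]); s=telemetry.read_state(); print(s["clock"],s["eef_pos"],s["tool_rot"])
E
python3 look.py w1 pocket clamp_knob hood_bar hinge index_tip analyser
```

```text
pocket [(array([565.6,  -5.8,  82. ]), 0.67)]
clamp_knob [(array([633.2, 111.9, 149.4]), 0.87)]
hood_bar [(array([ 526.2, -158.7,  182.6]), 0.94)]
hinge [(array([ 687.4, -156.7,   82.6]), 0.91)]
index_tip [(array([ 503.9, -246.5,  190.2]), 0.88), (array([7.208e+02, 3.626e+02, 6.000e-01]), 0.7)]
analyser [(array([601.4, -94.8,   4.6]), 0.88)]
3.35 [504.94974746 -61.02673941 399.1560675 ] [ 3.14127908e+00  3.56363985e-04 -2.76926867e-01]
```

View pics/w1.png

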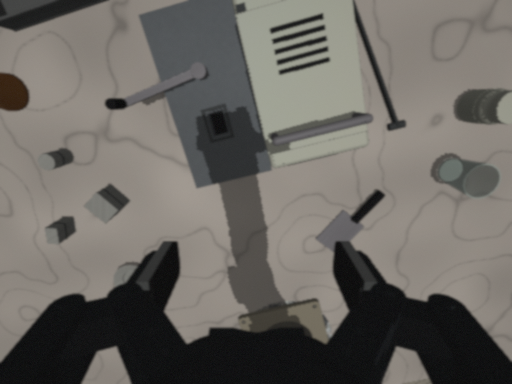

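The wrist view shows the pocket at (218,123), the hub at (200,70), the knob at (115,103), the bar from (272,138) to (370,118), the index pin at (397,125) and the cartridge at (60,230). Next I'll fit accurate positions from the depth.

```bash
cat > fit.py <<'E'
from h import *
P=np.load("w1_P.npy"); im=cv2.imread("pics/w1.png")
def rect(m,n):
    m=m.astype(np.uint8); k,l,s,_=cv2.connectedComponentsWithStats(m)
    if k<2: print(n,"none");return
    i=1+np.argmax(s[1:,4]); q=P[l==i]; r=cv2.minAreaRect(q[:,:2].astype(np.float32)); print(n,len(q),np.round(r[0],1),np.round(r[1],1),round(r[2],1),"zmed",np.median(q[:,2]).round(1))
    return q
v,u=np.mgrid[:384,:512]; Z=P[...,2]
def win(x0,x1,y0,y1): return (u>=x0)&(u<=x1)&(v>=y0)&(v<=y1)
rect(win(195,245,98,150)&(Z<76),"pocket")
rect(win(40,80,210,250)&(Z>50)&(Z<62),"cart")
rect(win(30,85,200,255)&(Z>25)&(Z<62),"cart all")
rect(win(240,380,0,180)&(Z>136)&(Z<148),"hoodtop")
rect(win(260,380,105,145)&(Z>165)&(Z<215),"bar")
rect(win(350,410,0,135)&(Z>95)&(Z<215),"blade")
rect(win(183,215,55,85)&(Z>118),"hub")
rect(win(100,130,95,110)&(Z>140),"knob")
q=rect(win(130,275,0,190)&(Z>74)&(Z<86),"console")
print(np.round(Z[105:142:3,200:240:3]).astype(int))
g=cv2.resize(im[90:160,180:260],None,fx=8,fy=8,interpolation=cv2.INTER_CUBIC); cv2.imwrite("pics/pk.png",cv2.convertScaleAbs(g,alpha=1.8,beta=20))
E
python3 fit.py
```

```text
pocket 364 [564.   -7.9] [23.7 38.5] 88.6 zmed 54.1
cart 230 [442.4 385. ] [25.5 35.4] 71.1 zmed 55.5
cart all 431 [442.8 384.8] [25.8 36.2] 71.5 zmed 51.4
hoodtop 14660 [ 595.  -155.6] [150.6 190.3] 88.4 zmed 141.5
bar 983 [ 525.1 -153. ] [131.1  12.2] 88.4 zmed 191.1
blade 2479 [ 586.1 -219.4] [175.1  66.8] 1.4 zmed 141.8
hub 296 [623.2 -39.8] [111.3  30.4] 60.5 zmed 121.1
knob 165 [631.5 112. ] [14.7 14.5] 46.5 zmed 155.0
console 15038 [603.3 -41.2] [201.9 280.7] 88.5 zmed 79.6
[[ 79  79  79  80  78  80  78  79  79  79  78  79  79  80]
 [ 79  80  79  80  80  78  80  80  79  81  78  80  79  82]
 [ 78  81  80  80  80  80  55  54  79  81  79  80  80  79]
 [ 81  81  80  62  53  56  54  55  78  80  81  79  80  82]
 [ 79  79  81  69  53  53  55  54  53  81  80  79  80  78]
 [ 80  80  80  78  53  54 542  52  54  80  81  81  78  80]
 [ 80  79  80  79  58  55  54  54  54  79  80  79  78  80]
 [ 80  78  80  79  65  54  52  53  54  77  81  81  80  80]
 [ 79  79  79  79  75  55  55  54  53  56  81  80  80  79]
 [ 79  80  79  81  78  55  55  54  55  58  79  82  78  80]
 [ 80  80  79  81  79  61  72  79  80  79  80  79  80  80]
 [ 80  81  79  80  81  80  81  80  80  79  79  80  79  80]
 [ 80  81  80  80  79  79  80  80  80  80  79  80  79  80]]
```

View pics/pk.png

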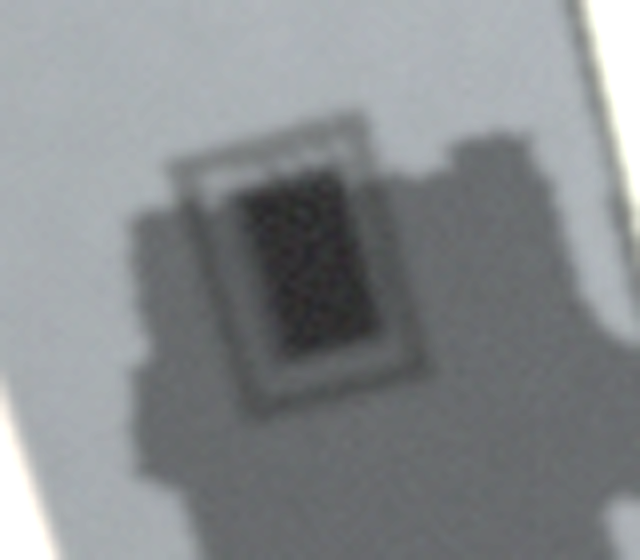

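The crop shows the rectangular pocket, its floor dark at about (310,270), aligned with the console at -1.5° yaw. Now to the cartridge at (443,386), with its long axis at about -18°.

Request:
move_arm(
  steps=[
    [0,0,-0.5,-0.0056,0.0407,-0.0245,0.085],
    [0,0,-0.5,-0.0056,0.0407,-0.0245,0.085],
    [0,0,-0.5,-0.0056,0.0407,-0.0245,0.085],
    [0,0,-0.5,-0.0056,0.0407,-0.0245,0.085],
    [0,0,-0.5,-0.0056,0.0407,-0.0245,0.085],
  ],
)

```text
clock: 3.85
eef_pos: [477.2, 144.5, 276.1]
tool_rot: [-3.141, -0.001, -0.32]
force: [0.9, 0.2, -0.2]
width: 85.3
gripper_force: 0.0
```

Request:
move_arm(
  steps=[
    [0,0,0,-0.0056,0.0407,-0.0245,0.085],
    [0,0,0,-0.0056,0.0407,-0.0245,0.085],
    [0,0,0,-0.0056,0.0407,-0.0245,0.085],
    [0,0,0,-0.0056,0.0407,-0.0245,0.085],
    [0,0,0,-0.0056,0.0407,-0.0245,0.085],
  ],
)

```text
clock: 4.35
eef_pos: [449.5, 348.1, 153.3]
tool_rot: [-3.142, -0.0, -0.32]
force: [1.0, -0.6, 0.3]
width: 85.1
gripper_force: 0.0
```

Request:
move_arm(
  steps=[
    [0,0,0,-0.0056,0.0407,-0.0245,0.085],
    [0,0,0,0,0,0,0.085],
    [0,0,0,0,0,0,0.085],
  ],
)

```text
clock: 4.65
eef_pos: [443.1, 388.0, 128.7]
tool_rot: [3.14, 0.001, -0.317]
force: [-0.0, -0.4, 0.3]
width: 84.5
gripper_force: 0.0
```

```bash
cat > rc.py <<'E'
from h import *
import sys
P=np.load(sys.argv[1]+"_P.npy"); lo,hi,x0,x1,y0,y1=map(float,sys.argv[2:8])
m=((P[...,2]>lo)&(P[...,2]<hi)&(P[...,0]>x0)&(P[...,0]<x1)&(P[...,1]>y0)&(P[...,1]<y1)).astype(np.uint8)
k,l,s,_=cv2.connectedComponentsWithStats(m)
for i in (1+np.argsort(-s[1:,4]))[:2]:
    q=P[l==i]; r=cv2.minAreaRect(q[:,:2].astype(np.float32)); print(len(q),np.round(r[0],1),np.round(r[1],1),round(r[2],1),np.median(q[:,2]).round(1), "px",s[i][:4])
E
python3 look.py w2 cartridge_mid; python3 rc.py w2 50 62 400 490 340 430
```

```text
cartridge_mid [(array([439.7, 387.7,  29.8]), 0.97)]
4.75 [444.79221675 386.27817133 130.12050353] [ 3.14095427e+00 -9.98936955e-04 -3.20482156e-01]
1143 [443.1 386.4] [24.  35.9] 71.0 55.5 px [243 177  29  41]
```

Request:
move_arm(
  steps=[
    [0,0,-0.6,-0.001,0,-0.03,0.085],
    [0,0,0,0,0,-0.03,0.085],
    [0,0,0,0,0,-0.03,0.085],
    [0,0,0,0,0,-0.01,0.085],
    [0,0,0,0,0,0,0.085],
  ],
)

```text
clock: 5.25
eef_pos: [443.1, 386.1, 29.4]
tool_rot: [3.14, 0.0, -0.331]
force: [-0.9, 0.6, -0.5]
width: 84.9
gripper_force: 0.0
```

Request:
move_arm(
  steps=[
    [0,0,0,0,0,0,0.0],
    [0,0,0,0,0,0,0.0],
    [0,0,0,0,0,0,0.0],
    [0,0,0,0,0,0,0.0],
    [0,0,0,0,0,0,0.0],
  ],
)

```text
clock: 5.75
eef_pos: [443.1, 388.3, 30.8]
tool_rot: [-3.14, -0.001, -0.329]
force: [-0.5, -0.8, 4.7]
width: 23.3
gripper_force: 59.5
```

Request:
move_arm(
  steps=[
    [0,0,0,0,0,0,0.0],
    [0,0,0,0,0,0,0.0],
  ],
)

```text
clock: 5.95
eef_pos: [443.2, 388.3, 30.8]
tool_rot: [-3.14, -0.001, -0.329]
force: [-1.0, -0.9, 5.5]
width: 23.3
gripper_force: 59.5
```

Request:
move_arm(
  steps=[
    [0,0,0,0,0,0.03,0.0],
    [0,0,3.5,0,0,0.045,0.0],
    [0,0,3.5,0,0,0.045,0.0],
    [0,0,3.5,0.014,-0.03,0.035,0.0],
    [0,0,3.5,0.014,-0.04,0.015,0.0],
  ],
)

```text
clock: 6.45
eef_pos: [471.8, 320.9, 203.6]
tool_rot: [-3.136, -0.005, -0.077]
force: [2.3, 0.2, -0.6]
width: 23.1
gripper_force: 59.1
```

Request:
move_arm(
  steps=[
    [0,0,3.5,0.014,-0.045,0.0,0.0],
    [0,0,0,0.014,-0.045,0.0,0.0],
    [0,0,0,0.014,-0.045,0.0,0.0],
    [0,0,0,0.014,-0.045,0.0,0.0],
    [0,0,0,0.014,-0.045,0.0,0.0],
  ],
)

```text
clock: 6.95
eef_pos: [540.8, 90.9, 199.8]
tool_rot: [3.141, 0.0, -0.023]
force: [0.7, 0.0, -0.9]
width: 22.8
gripper_force: 59.1
```

Request:
move_arm(
  steps=[
    [0,0,0,0.014,-0.045,0.0,0.0],
    [0,0,0,0.0085,-0.04,0.0,0.0],
    [0,0,0,0,-0.0175,0,0.0],
    [0,0,0,0,0,0,0.0],
    [0,0,0,0,0,0,0.0],
  ],
)

```text
clock: 7.45
eef_pos: [562.9, -8.9, 199.7]
tool_rot: [-3.141, 0.0, -0.024]
force: [0.6, 0.6, -1.1]
width: 22.9
gripper_force: 59.1
```

```bash
python3 look.py w3 pocket cartridge_mid; python3 rc.py w3 40 76 535 595 -35 20;python3 rc.py w3 160 240 525 605 -45 40
```

```text
pocket [(array([565. ,  -7.4,  78.7]), 0.71)]
cartridge_mid [(array([560.8, -10.8, 196. ]), 0.83)]
7.6 [563.08478093  -7.41708044 199.84020596] [-3.14053211e+00  7.77390251e-05 -2.03712737e-02]
865 [562.8  -9.3] [26.5 36.6] 88.5 54.1 px [244 163  26  34]
6309 [565.   -7.4] [43.3 42.7] 57.6 224.2 px [204 197 106 106]
3 [568.9  17.7] [0.3 1.1] 28.2 239.8 px [194 275   3   2]
```

View pics/w3.png

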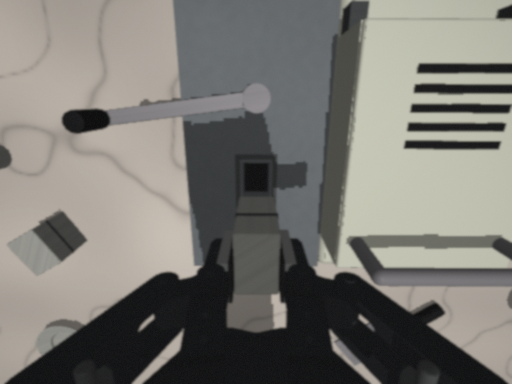

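The picture shows the pocket mouth at (257,178), clear below the cartridge's +x face (columns 236–278, rows 200–290). Next I'll measure the cartridge in the same frame.

Run:
```python
from h import *
P=np.load("w3_P.npy")
for v in range(190,262,6):
    r=P[v,225:292]; z=r[:,2]; m=(z>120)&(z<260); q=r[m]
    if len(q)>5: print(v,len(q),"x %.1f y %.1f..%.1f z %.1f"%(np.median(q[:,0]),q[:,1].min(),q[:,1].max(),np.median(q[:,2])))
q=P[212:245,240:275].reshape(-1,3); q=q[(q[:,2]>150)&(q[:,2]<230)]
print(len(q),np.polyfit(q[:,1],q[:,0],1), np.polyfit(q[:,2],q[:,0],1))
# pocket edges: console-level rim. print z<76 extents per line in analyser frame
a=np.radians(-1.5); ex=np.array([np.cos(a),np.sin(a)]); ey=np.array([-np.sin(a),np.cos(a)])
m=(P[...,2]<76)&(P[...,2]>40)&(abs(P[...,0]-563)<30)&(abs(P[...,1]+9)<25)
k,l,s,_=cv2.connectedComponentsWithStats(m.astype(np.uint8)); i=1+np.argmax(s[1:,4]); Q=P[l==i]
print("x'",np.percentile(Q[:,:2]@ex,[0,2,98,100]),"y'",np.percentile(Q[:,:2]@ey,[0,2,98,100]))
c=eyes.calibration("wrist"); print("cam",c["position"])
for z0,z1 in((50,58),(58,64),(64,70),(70,76)):
    q=Q[(Q[:,2]>z0)&(Q[:,2]<z1)]; print(z0,len(q),(q[:,:2]@ex).min(),(q[:,:2]@ex).max(),(q[:,:2]@ey).min(),(q[:,:2]@ey).max())
print("tcp",np.array([563.5,-8.5])@np.array([ex,ey]).T, ex,ey)
```

```text
202 37 x 580.9 y -21.9..1.2 z 180.8
208 38 x 581.0 y -21.9..1.2 z 191.1
214 42 x 581.2 y -21.7..1.8 z 200.5
220 43 x 580.9 y -21.8..1.2 z 208.2
226 44 x 581.0 y -21.7..1.2 z 215.6
232 64 x 580.8 y -27.4..7.8 z 222.1
238 67 x 578.6 y -29.2..7.0 z 224.0
244 67 x 575.4 y -27.4..6.4 z 224.2
250 67 x 572.2 y -26.8..5.7 z 224.7
256 66 x 568.9 y -26.2..5.2 z 224.5
1147 [2.10720160e-02 5.80302161e+02] [-1.02640792e-01  6.02207225e+02]
x' [544.55766897 544.94067412 577.58021301 581.16374736] y' [-7.83819326 -7.76504151 18.60691188 18.68424531]
cam [643.07933688  -9.51347494 342.01354024]
50 717 544.7375181143493 578.2940052135696 -7.838193264231103 18.628581928805684
58 66 544.6164572209243 577.4113057026146 -7.782206939238473 18.68424531209137
64 54 544.557668974896 581.1637473638275 -7.782394796114391 18.68150944201571
70 28 545.0971487597031 579.4058371666848 -7.800171307055832 17.286013513749207
tcp [563.52940668   6.25362311] [ 0.99965732 -0.02617695] [0.02617695 0.99965732]
```

Request:
move_arm(
  steps=[
    [0,0,0,0.0009,0.0005,-0.02,0.0],
    [0,0,0,0,0,-0.025,0.0],
    [0,0,0,0,0,-0.025,0.0],
    [0,0,0,0,0,-0.01,0.0],
    [0,0,0,0,0,0,0.0],
  ],
)

```text
clock: 8.1
eef_pos: [563.1, -8.0, 118.7]
tool_rot: [-3.141, 0.003, -0.022]
force: [-0.2, -0.2, -0.3]
width: 22.7
gripper_force: 59.1
```

Request:
move_arm(
  steps=[
    [0,0,0,0,0,-0.004,0.0],
    [0,0,0,0,0,-0.004,0.0],
    [0,0,0,0,0,-0.004,0.0],
    [0,0,0,0,0,0,0.0],
  ],
)

```text
clock: 8.5
eef_pos: [564.1, -9.2, 107.8]
tool_rot: [3.142, 0.0, -0.024]
force: [-0.4, -0.2, -1.7]
width: 22.7
gripper_force: 59.1
```

Request:
move_arm(
  steps=[
    [0,0,0,0,0,-0.005,0.0],
    [0,0,0,0,0,-0.005,0.0],
    [0,0,0,0,0,-0.005,0.0],
    [0,0,0,0,0,-0.003,0.0],
    [0,0,0,0,0,0,0.0],
  ],
)

```text
clock: 9.0
eef_pos: [563.7, -9.2, 89.2]
tool_rot: [3.142, 0.001, -0.023]
force: [0.5, 0.2, -1.1]
width: 22.5
gripper_force: 59.1
```

Request:
move_arm(
  steps=[
    [0,0,0,0,0,-0.002,0.0],
    [0,0,0,0,0,-0.002,0.0],
    [0,0,0,0,0,0,0.0],
  ],
)

```text
clock: 9.3
eef_pos: [564.0, -9.2, 85.6]
tool_rot: [3.142, 0.0, -0.024]
force: [-0.1, -0.7, -1.5]
width: 22.8
gripper_force: 59.1
```

Request:
move_arm(
  steps=[
    [0,0,0,0,0,-0.0015,0.0],
    [0,0,0,0,0,-0.0005,0.0],
    [0,0,0,0,0,0,0.0],
  ],
)

```text
clock: 9.6
eef_pos: [564.3, -9.2, 84.8]
tool_rot: [3.141, -0.001, -0.024]
force: [-1.7, 0.2, 6.1]
width: 22.6
gripper_force: 60.0
```

Home: 84.8 mm with 6 N of floor contact. Releasing and rising.

Request:
move_arm(
  steps=[
    [0,0,0,0,0,0,0.05],
    [0,0,0,0,0,0,0.05],
    [0,0,0,0,0,0,0.05],
    [0,0,0,0,0,0,0.05],
  ],
)

```text
clock: 10.0
eef_pos: [564.2, -9.2, 83.7]
tool_rot: [-3.142, 0.0, -0.024]
force: [-0.3, -0.2, 0.4]
width: 50.3
gripper_force: 0.0
```

Request:
move_arm(
  steps=[
    [0,0,0,0,0,0.02,0.05],
    [0,0,0,0,0,0.04,0.05],
    [0,0,0,0,0,0.045,0.05],
    [0,0,-8,0,0.02,0.02,0.05],
    [0,0,-8,0,0,0,0.05],
  ],
)

```text
clock: 10.5
eef_pos: [566.6, 14.0, 212.6]
tool_rot: [-3.136, -0.006, -0.306]
force: [-0.4, 0.1, 0.9]
width: 49.9
gripper_force: 0.0
```

```bash
python3 look.py w4 clamp_knob cartridge_mid; python3 rc.py w4 104 116 530 600 -45 30;python3 rc.py w4 146 170 600 670 80 150; python3 rc.py w4 116 130 600 670 -40 20
```

```text
clamp_knob [(array([635. , 111.1, 148. ]), 0.9)]
cartridge_mid []
10.65 [563.94556826  10.81117022 208.83158811] [ 3.14092584e+00 -1.56049995e-04 -2.99519340e-01]
921 [564.6 -10.2] [23.9 35.9] 88.5 109.5 px [264 162  33  41]
437 [632.  112.3] [15.6 15. ] 71.5 155.1 px [ 97 154  26  22]
956 [644.4  -1.2] [42.1 21.6] 89.0 121.0 px [221  85  50  37]
```

View pics/w4.png

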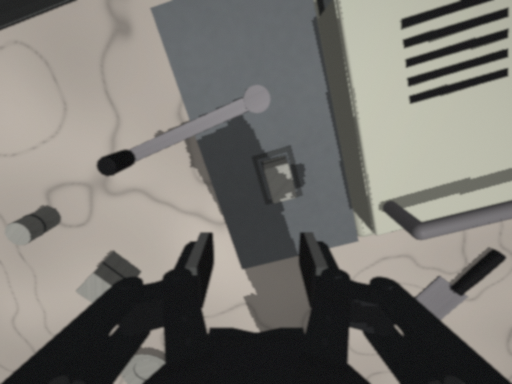

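The view shows the cartridge standing in the pocket at (280,178) with its top at 109.5 mm, so it is home. The knob is at (115,162), with the depth giving (632,112). Next I'll straddle the knob with the finger line tangential.

Request:
move_arm(
  steps=[
    [0,0,-8.4,0.0085,0.0127,0,0.04],
    [0,0,-8.4,0.0085,0.0127,0,0.04],
    [0,0,-8.4,0.0085,0.0127,0,0.04],
    [0,0,-8.4,0.0085,0.0127,0,0.04],
    [0,0,-8.4,0.0085,0.0127,0,0.04],
  ],
)

```text
clock: 11.15
eef_pos: [606.3, 74.0, 207.6]
tool_rot: [3.139, 0.0, -1.039]
force: [-0.4, -0.1, 0.3]
width: 39.8
gripper_force: 0.0
```

Request:
move_arm(
  steps=[
    [0,0,-8.4,0.0085,0.0127,0,0.04],
    [0,0,-8.4,0.0085,0.0127,0,0.04],
    [0,0,-8.4,0.0085,0.0127,0,0.04],
    [0,0,0,0,0,0,0.04],
    [0,0,0,0,0,0,0.04],
  ],
)

```text
clock: 11.65
eef_pos: [629.6, 110.5, 206.6]
tool_rot: [3.136, -0.002, -1.455]
force: [-0.4, -0.5, -0.7]
width: 40.0
gripper_force: 0.0
```

```bash
python3 look.py w5 clamp_knob; python3 rc.py w5 146 170 600 670 80 150; python3 -c "
from h import *; print(telemetry.read_state()['qpos'].round(2))"
```

```text
clamp_knob [(array([633.2, 110.6, 145.5]), 0.9)]
11.75 [629.66200415 109.75843952 207.23590283] [ 3.13659626e+00  6.22162959e-04 -1.45773596e+00]
351 [631.4 112.7] [15.3 15. ] 6.4 155.2 px [242 200  20  22]
[-0.48  0.68  0.46  1.58 -0.35  0.97 -2.94]
```

Request:
move_arm(
  steps=[
    [0,0,3,0.002,0.0025,-0.02,0.04],
    [0,0,0,0,0,-0.025,0.04],
    [0,0,0,0,0,-0.02,0.04],
    [0,0,0,0,0,-0.017,0.04],
    [0,0,0,0,0,0,0.04],
  ],
)

```text
clock: 12.25
eef_pos: [630.4, 111.7, 123.7]
tool_rot: [3.133, 0.002, -1.408]
force: [1.1, 0.8, 0.3]
width: 39.9
gripper_force: 0.0
```

Request:
move_arm(
  steps=[
    [0,0,7,-0.015,-0.0024,0,0.04],
    [0,0,7,-0.0145,-0.0043,0,0.04],
    [0,0,7,-0.0139,-0.006,0,0.04],
    [0,0,7,-0.0131,-0.0077,0,0.04],
  ],
)

```text
clock: 12.65
eef_pos: [576.4, 92.5, 127.4]
tool_rot: [-3.141, 0.0, -0.913]
force: [0.1, -0.2, -1.3]
width: 39.9
gripper_force: 0.4
```

Request:
move_arm(
  steps=[
    [0,0,7,-0.012,-0.0092,0,0.04],
    [0,0,7,-0.0108,-0.0106,0,0.04],
    [0,0,7,-0.0095,-0.0118,0,0.04],
    [0,0,7,-0.0079,-0.0129,0,0.04],
  ],
)

```text
clock: 13.05
eef_pos: [536.1, 47.9, 127.6]
tool_rot: [3.142, -0.001, -0.424]
force: [0.7, 0.3, 0.4]
width: 39.9
gripper_force: 0.4
```

```bash
python3 look.py w6 clamp_knob;  python3 rc.py w6 146 165 500 600 20 110
```

```text
clamp_knob [(array([542.3,  53.9, 147.2]), 0.78)]
13.15 [535.44482382  45.53248144 127.44945546] [ 3.13962479e+00 -4.06912136e-04 -4.32728528e-01]
1598 [544.9  62.1] [26.3 21.6] 14.2 155.2 px [186 243  63  59]
475 [525.8  27. ] [ 5.2 23.4] 64.7 156.4 px [294 243  19  59]
```

Request:
move_arm(
  steps=[
    [0,0,7,-0.0063,-0.0138,-0.001,0.04],
    [0,0,7,-0.0046,-0.0144,-0.001,0.04],
    [0,0,7,-0.0028,-0.0149,0,0.04],
    [0,0,4,-0.0009,-0.0151,0,0.04],
  ],
)

```text
clock: 13.55
eef_pos: [521.9, -9.8, 124.9]
tool_rot: [3.14, -0.001, 0.008]
force: [-1.2, 0.6, 0.5]
width: 40.1
gripper_force: 0.5
```

Request:
move_arm(
  steps=[
    [0,0,0,0,-0.005,0,0.04],
    [0,0,0,0,-0.004,0,0.04],
    [0,0,0,0,-0.003,0,0.04],
    [0,0,0,0,0,0,0.04],
  ],
)

```text
clock: 13.95
eef_pos: [522.1, -19.5, 124.5]
tool_rot: [3.142, -0.001, 0.006]
force: [0.2, 3.5, 2.2]
width: 40.1
gripper_force: 2.2
```

Request:
move_arm(
  steps=[
    [0,0,0,0,-0.001,0,0.04],
    [0,0,0,0,-0.001,0,0.04],
    [0,0,0,0,0,0,0.04],
  ],
)

```text
clock: 14.25
eef_pos: [522.2, -19.7, 124.4]
tool_rot: [-3.14, -0.001, 0.008]
force: [-0.8, 8.8, 3.1]
width: 40.0
gripper_force: 4.4
```

The lever is on its stop (8.8 N, y matching the closed angle). Backing off, rising and turning the tool across the bar.

Request:
move_arm(
  steps=[
    [0,0,0,0,0.01,0,0.04],
    [0,0,0,0,0,0.01,0.04],
    [0,0,0,0,0,0.045,0.04],
    [0,0,0,0,0,0.049,0.06],
    [0,0,8,0,0,0.045,0.085],
  ],
)

```text
clock: 14.75
eef_pos: [521.4, -14.7, 275.7]
tool_rot: [3.137, -0.001, 0.147]
force: [0.7, 0.2, 0.1]
width: 67.5
gripper_force: 0.0
```

Request:
move_arm(
  steps=[
    [0,0,8,0,-0.014,0.01,0.085],
    [0,0,8,0,-0.014,0.01,0.085],
    [0,0,8,0,-0.014,0.01,0.085],
    [0,0,8,0,-0.014,0.01,0.085],
    [0,0,8,0,-0.014,0.01,0.085],
  ],
)

```text
clock: 15.25
eef_pos: [521.1, -85.4, 324.2]
tool_rot: [3.138, 0.001, 0.848]
force: [1.0, 0.2, 0.5]
width: 85.0
gripper_force: 0.0
```

Request:
move_arm(
  steps=[
    [0,0,8,0,-0.014,0,0.085],
    [0,0,8,0,-0.014,0,0.085],
    [0,0,8,0,-0.014,0,0.085],
    [0,0,8,0,-0.014,0,0.085],
    [0,0,8,0,-0.014,0,0.085],
  ],
)

```text
clock: 15.75
eef_pos: [521.0, -155.5, 323.7]
tool_rot: [3.139, 0.002, 1.546]
force: [-0.5, 0.0, 0.5]
width: 85.1
gripper_force: 0.0
```

Request:
move_arm(
  steps=[
    [0,0,0,0,0,0,0.085],
    [0,0,0,0,0,0,0.085],
  ],
)

```text
clock: 15.95
eef_pos: [521.1, -154.2, 323.4]
tool_rot: [3.139, 0.0, 1.537]
force: [0.2, 0.8, -0.9]
width: 85.1
gripper_force: 0.0
```

```bash
python3 look.py w7 clamp_knob hood_bar hinge index_tip; python3 -c "
from h import *; print(telemetry.read_state()['qpos'].round(2))"
```

```text
clamp_knob [(array([521.4,  -9.6, 146.6]), 0.6)]
hood_bar [(array([ 525.5, -160.3,  183.9]), 0.83)]
hinge [(array([ 528. , -157.9,  187.2]), 0.73)]
index_tip [(array([ 506.8, -246.7,  193.5]), 0.82)]
16.2 [ 521.47459833 -153.18637055  323.21860063] [3.13888639e+00 1.16187933e-04 1.54207573e+00]
[ 0.48  0.4  -0.36  1.68  0.15  1.09  0.05]
```

View pics/w7.png

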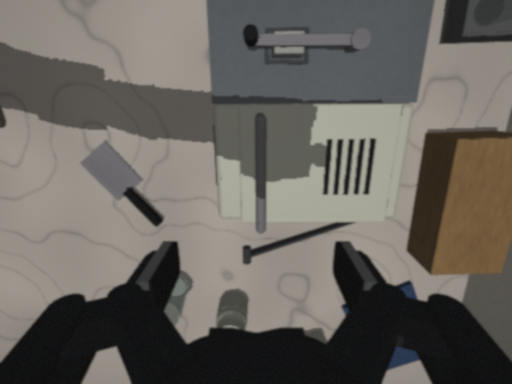

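The view shows the lever lying over the cartridge at (290,40), the bar at columns 255–267 and rows 113–230, and the blade running from its pin at (247,254) to (352,223). Next I'll fit the bar and the blade.

Run:
```python
from h import *
P=np.load("w7_P.npy"); a=np.radians(-1.5); ex=np.array([np.cos(a),np.sin(a)]); ey=np.array([-np.sin(a),np.cos(a)])
Q=np.stack([P[...,:2]@ex,P[...,:2]@ey,P[...,2]],-1); v,u=np.mgrid[:384,:512]
m=(u>245)&(u<275)&(v>120)&(v<222)&(Q[...,2]>183)&(Q[...,2]<205); q=Q[m]
print("bar x'",np.percentile(q[:,0],[1,50,99]),"z max",np.percentile(q[:,2],[50,98]),"y'",q[:,1].min(),q[:,1].max())
print("  xslope",np.polyfit(q[:,1],q[:,0],1))
m=(Q[...,2]>136)&(Q[...,2]<148)&(v>95)&(v<230)&(u>205); q=Q[m]; print("hood top x'",np.percentile(q[:,0],[.5,99.5]),"y'",np.percentile(q[:,1],[.5,99.5]),np.median(q[:,2]))
hx=np.percentile(q[:,0],99.7)
# blade columns
pts_=[]
for c in range(258,356,4):
    s=Q[215:262,c]; k=(s[:,2]>88)&(s[:,2]<230)&(s[:,1]<-232+15.6+0)&(s[:,1]>-262)
    k=(s[:,2]>88)&(s[:,2]<230); t=s[k]; t=t[t[:,1]<np.median(Q[m][:,1])-80]
    if len(t): pts_.append([t[:,0].mean(),t[:,1].mean(),t[:,2].max()])
p=np.array(pts_); print(p[::4].round(1)); f=np.polyfit(p[:,0],p[:,2],1); print("slope",f,"angle",-np.arctan(f[0]),"resid",np.std(p[:,2]-np.polyval(f,p[:,0])),"z at hinge 690:",np.polyval(f,hx),hx)
m=(u>240)&(u<252)&(v>244)&(v<264)&(Q[...,2]>150); q=Q[m]; print("pin",q.mean(0),q[:,2].max())
t=telemetry.read_state()["eef_pos"]; print("tcp'",t[:2]@ex,t[:2]@ey,t[2])
```

```text
bar x' [523.61486062 529.56372032 535.20089156] z max [191.29903514 193.14445087] y' -190.04685089150476 -79.33829097005135
  xslope [-4.33169669e-03  5.28920767e+02]
hood top x' [505.67111889 692.99791992] y' [-212.09438202  -64.56308945] 141.44799361713157
[[ 526.1 -229.1  191. ]
 [ 546.4 -224.5  178.6]
 [ 567.4 -226.   165.8]
 [ 589.9 -225.3  152.3]
 [ 613.6 -225.4  142. ]
 [ 639.1 -225.8  141.8]
 [ 658.3 -218.   141.4]]
slope [ -0.39389513 390.94620163] angle 0.37523250561529536 resid 5.604081294261057 z at hinge 690: 117.81721849651359 693.4053296206964
pin [ 513.53502636 -224.59535853  200.57736339] 465.51149832377143
tcp' 525.3058537168009 -139.48326380052745 323.218600633645
```

Index ≈ 0.545 rad (the blade's top-edge line is 6 mm off the hinge, as it should be). The bar axis is at x' 529.5, z 187. Descending on the bar.

Request:
move_arm(
  steps=[
    [0,0,0,0.004,0,-0.04,0.085],
    [0,0,0,0,0,-0.045,0.085],
    [0,0,0,0,0,-0.04,0.085],
    [0,0,0,0,0,-0.03,0.085],
    [0,0,0,0,0,0,0.085],
  ],
)

```text
clock: 16.7
eef_pos: [522.4, -153.0, 164.5]
tool_rot: [-3.136, -0.002, 1.542]
force: [-0.9, -1.2, -0.4]
width: 84.8
gripper_force: 0.0
```

Request:
move_arm(
  steps=[
    [0,0,0,0,0,0,0.03],
    [0,0,0,0,0,0,0.03],
    [0,0,0,0,0,0,0.03],
    [0,0,0,0,0,0,0.0],
    [0,0,0,0,0,0,0.0],
  ],
)

```text
clock: 17.2
eef_pos: [526.0, -154.2, 168.9]
tool_rot: [3.137, 0.001, 1.542]
force: [6.6, -0.6, -5.5]
width: 11.8
gripper_force: 5.9
```

Request:
move_arm(
  steps=[
    [0,0,0,0,0,0,0.0],
    [0,0,0,0,0,0,0.0],
    [0,0,0,0,0,0,0.0],
  ],
)

```text
clock: 17.5
eef_pos: [526.0, -154.2, 168.7]
tool_rot: [3.138, 0.001, 1.542]
force: [-0.1, -1.4, 5.3]
width: 10.3
gripper_force: 58.7
```

Request:
move_arm(
  steps=[
    [0.08,3.12,0,0.005,-0.0001,0.0088,0.0],
    [0.08,3.12,0,0.0053,-0.0001,0.0086,0.0],
    [0.08,3.12,0,0.0059,-0.0002,0.0084,0.0],
  ],
)

```text
clock: 17.8
eef_pos: [541.0, -154.6, 193.2]
tool_rot: [-2.977, 0.0, 1.542]
force: [1.9, -1.2, -7.3]
width: 10.0
gripper_force: 60.0
```

Request:
move_arm(
  steps=[
    [0.08,3.12,0,0.0063,-0.0002,0.0079,0.0],
    [0.08,3.12,0,0.0067,-0.0002,0.0076,0.0],
    [0,0,0,0,0,0,0.0],
  ],
)

```text
clock: 18.1
eef_pos: [553.4, -155.0, 208.4]
tool_rot: [-2.866, 0.001, 1.542]
force: [-5.1, -0.5, -0.8]
width: 9.7
gripper_force: 60.8
```

Request:
move_arm(
  steps=[
    [0.08,3.12,0,0.0071,-0.0002,0.0072,0.0],
    [0.08,3.12,0,0.0075,-0.0002,0.0069,0.0],
    [0.08,3.12,0,0.0079,-0.0002,0.0064,0.0],
    [0,0,0,0,0,0,0.0],
  ],
)

```text
clock: 18.5
eef_pos: [575.5, -155.6, 228.9]
tool_rot: [-2.701, 0.002, 1.542]
force: [-6.5, -0.7, 0.5]
width: 9.7
gripper_force: 62.0
```

Run:
```python
from h import *
from look import look
im,d,P,c=look(["hood_bar","index_tip"],"w8")
a=np.radians(-1.5); ex=np.array([np.cos(a),np.sin(a)]); ey=np.array([-np.sin(a),np.cos(a)])
Q=np.stack([P[...,:2]@ex,P[...,:2]@ey,P[...,2]],-1); np.save("w8_Q.npy",Q)
s=telemetry.read_state(); t=s["eef_pos"]; print(s["clock"],t[:2]@ex,t[:2]@ey,t[2],s["force"],s["tool_rot"])
```

```text
hood_bar [(array([ 583.3, -160.2,  242.7]), 0.94)]
index_tip []
18.65 579.0437736538845 -140.51157031342115 228.69728840135792 [-4.66057174  0.37409776 -1.8238245 ] [-2.70457663e+00  1.48153890e-03  1.54208784e+00]
```

View pics/w8.png

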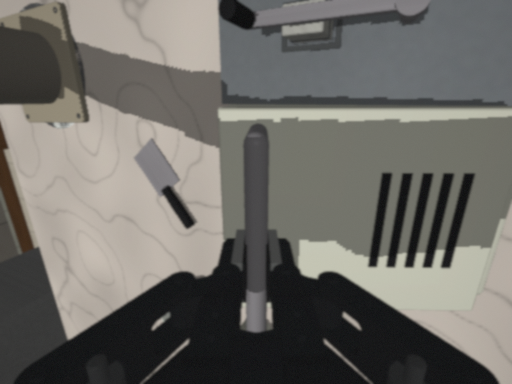

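The view shows the bar at column 257 held between the fingers, with the lever still over the cartridge at (320,20). The tilted hood top (rows 120–300) lets me measure the hood angle directly.

```bash
cat > ang.py <<'E'
from h import *
from scipy.stats import theilslopes
a=np.radians(-1.5); ex=np.array([np.cos(a),np.sin(a)]); ey=np.array([-np.sin(a),np.cos(a)])
def toQ(P): return np.stack([P[...,:2]@ex,P[...,:2]@ey,P[...,2]],-1)
def hood(Q,n):
    y=Q[...,1]; m=(y<-75)&(y>-128)&(Q[...,0]>545)&(Q[...,0]<730)&(Q[...,2]>146)&(Q[...,2]<300)
    q=Q[m]
    th0=.5
    for _ in range(6):   # plane: distance from hinge line = 60
        dd=(q[:,0]-694.5)*np.sin(th0)+(q[:,2]-82)*np.cos(th0)
        k=q[abs(dd-np.median(dd))<6]; s=np.polyfit(k[:,0],k[:,2],1); th0=-np.arctan(s[0])
    print(n,"hood",round(th0,4),"n",len(k),"offset(60)",np.mean((k[:,0]-694.5)*np.sin(th0)+(k[:,2]-82)*np.cos(th0)).round(1))
def blade(Q,n):
    y=Q[...,1]; m=(y<-223)&(y>-242)&(Q[...,0]>490)&(Q[...,0]<660)&(Q[...,2]>95)&(Q[...,2]<230)
    q=Q[m]
    if len(q)<20: print(n,"blade few",len(q)); return
    b=[]
    for x0 in np.arange(500,660,5):
        t=q[abs(q[:,0]-x0)<2.5]
        if len(t)>2: b.append([t[:,0].mean(),np.percentile(t[:,2],90)])
    b=np.array(b); s=theilslopes(b[:,1],b[:,0]); th=-np.arctan(s[0]); print(n,"blade",round(th,4),len(b),"range",b[0].round(),b[-1].round(),"offset(~6)",np.median((b[:,0]-694.5)*np.sin(th)+(b[:,1]-82)*np.cos(th)).round(1))
if __name__=="__main__":
    import sys
    hood(toQ(np.load(sys.argv[1]+"_P.npy")),"wrist")
    blade(toQ(np.load("w7_P.npy")),"w7"); blade(toQ(np.load("w1_P.npy")),"w1")
    for cam in("top","scene"):
        c=eyes.calibration(cam); im,d=eyes.get_image(cam); cv2.imwrite(f"pics/{cam}_{sys.argv[1]}.png",im); Q=toQ(pts(cam,d,c)); hood(Q,cam); blade(Q,cam)
E
python3 ang.py w8
```

```text
wrist hood 0.4128 n 18900 offset(60) 60.0
w7 blade 0.5408 30 range [510. 196.] [655. 113.] offset(~6) 6.0
w1 blade 0.5409 31 range [507. 192.] [655. 112.] offset(~6) 5.9
top hood 0.4096 n 357 offset(60) 61.7
top blade few 19
scene hood 0.4092 n 535 offset(60) 59.8
scene blade few 0
```

Index 0.541 rad from two views; hood now 0.413. Lifting about 0.12 more.

Request:
move_arm(
  steps=[
    [0.08,3.4,0,0.009,-0.0002,0.0064,0.0],
    [0.08,3.4,0,0.0092,-0.0002,0.0061,0.0],
    [0,0,0,0,0,0,0.0],
    [0,0,0,0,0,0,0.0],
  ],
)

```text
clock: 19.15
eef_pos: [593.6, -156.2, 241.9]
tool_rot: [-2.585, 0.002, 1.542]
force: [-6.3, 0.3, -0.6]
width: 9.8
gripper_force: 62.1
```

```bash
python3 look.py w9; python3 ang.py w9
```

```text
19.2 [ 593.60252254 -156.1568355   241.89500523] [-2.58538411e+00  2.44486820e-03  1.54223613e+00]
wrist hood 0.5298 n 18778 offset(60) 60.0
w7 blade 0.5408 30 range [510. 196.] [655. 113.] offset(~6) 6.0
w1 blade 0.5409 31 range [507. 192.] [655. 112.] offset(~6) 5.9
top hood 0.5259 n 266 offset(60) 62.1
top blade 0.5541 8 range [511. 200.] [616. 136.] offset(~6) 5.8
scene hood 0.5283 n 565 offset(60) 60.0
scene blade few 1
```

Request:
move_arm(
  steps=[
    [0.02,0.65,0,0.0019,0,0.0011,0.0],
    [0,0,0,0,0,0,0.0],
    [0,0,0,0,0,0,0.0],
    [0,0,0,0,0,0,0.0],
    [0,0,0,0,0,0,0.0],
  ],
)

```text
clock: 19.8
eef_pos: [595.5, -156.2, 243.0]
tool_rot: [-2.575, 0.002, 1.542]
force: [-5.3, -1.2, -1.8]
width: 9.9
gripper_force: 62.1
```

```bash
python3 look.py w10 clamp_knob; python3 ang.py w10
python3 - <<'E'
from h import *
im=cv2.imread("pics/scene_w10.png")[150:270,160:310]; cv2.imwrite("pics/f.png",cv2.convertScaleAbs(cv2.resize(im,None,fx=5,fy=5,interpolation=cv2.INTER_CUBIC),alpha=1.4))
E
```

```text
clamp_knob [(array([519.2,  -9.5, 143.1]), 0.77)]
19.9 [ 595.50364735 -156.22228124  243.00620682] [-2.57479047e+00  2.33734047e-03  1.54219852e+00]
wrist hood 0.5419 n 18720 offset(60) 60.0
w7 blade 0.5408 30 range [510. 196.] [655. 113.] offset(~6) 6.0
w1 blade 0.5409 31 range [507. 192.] [655. 112.] offset(~6) 5.9
top hood 0.533 n 258 offset(60) 62.5
top blade 0.541 8 range [511. 199.] [610. 141.] offset(~6) 6.9
scene hood 0.539 n 559 offset(60) 60.1
scene blade few 0
```

View pics/f.png

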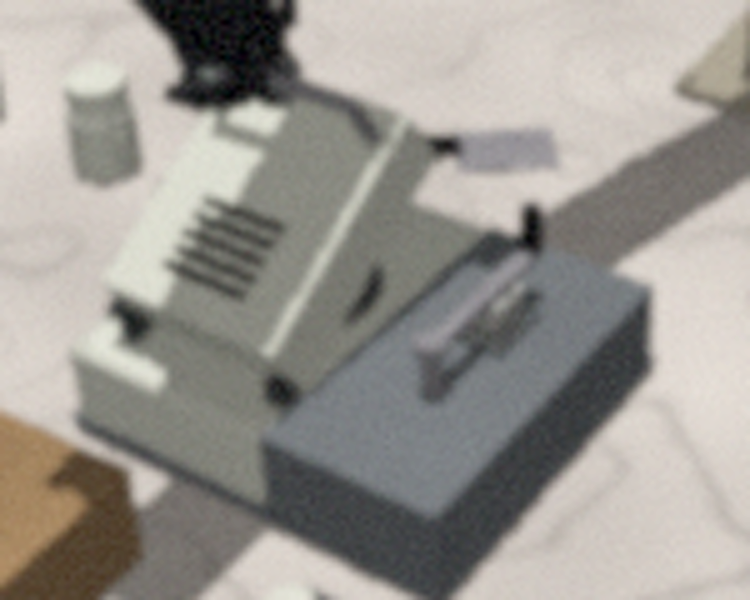

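The hood is held at 0.542 by the gripper against an index of 0.541. The lever lies shut over the seated cartridge at (480,300), and nothing else has been disturbed. Handing in.

```bash
python3 -c "
from h import *
s=telemetry.read_state(); print(s['clock'],s['width'],s['gripper_force'],s['force'])
print(ctrl.finish_job())"
```

```text
20.0 9.572881540110153 62.05340623855591 [-5.60828264 -0.57581995 -2.09783048]
the job is handed in; nothing more can be done
None
```

The job is handed in: the cartridge is fully home in the pocket, the clamp is shut over it, and the gripper is holding the hood at its mark (0.542 rad measured, blade at 0.541), at 20 s on the robot's clock.

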